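Pack the last marble and hold the tin's lid at its balance point

ROBOT

A 6-joint arm with a two-finger parallel gripper is mounted at the origin on the work surface. World frame = base frame: x ahead of the robot, y to its left, z up, the work surface at z = 0. Lengths are in mm, angles in rad, forces in N, time in s.
With the tool pointing down it reaches from about 300 to 875 mm from the base axis. Payload 6.4 kg.
Tool frame: the origin (TCP) lies on the centre line of the jaws, within the pads' length; the fingertips stand tcp_to_tips ahead of it and the grasp point (between the pads) lies 11 mm behind it (tcp_to_tips is the distance from the TCP to the fingertips, in mm); x points along the fingers, y is the direction in which the jaws open and shut, and the axes are right-handed (so a half turn about x gives the same grasp; the last joint's range is limited). The gripper opens to 88 mm and grips with 3 to 60 N. Pads are 18 mm wide; open, the fingers measure 123 mm over their backs; the gripper's body (75 mm by 187 mm) begins 45 mm behind the grasp point.
Start: joints at [-1.346, 0.181, 1.607, -0, 1.354, -0.206], TCP at [240.136, -522.471, 246.714] pointing down, gripper open.
Joint ranges: [-2.99, 2.99], [-0.89, 2.07], [0.3, 2.58], [-1.14, 4.28], [0, 2.63], [-3.12, 3.12]. Speed limits (rad/s): [2.57, 2.57, 3.01, 3.14, 3.14, 3.14].

INTERFACE

Orientations are given as a unit quaternion [x, y, z, w].
In Python, from cell import get_obs, snapshot, finish_job, tcp_to_tips gives the robot as it stands.
- The arm moves only by the shell command python3 -m pendant 'ROWS'. ROWS is JSON, a list of rows, each an object of numbers: "x", "y", "z": the shift along the world's x, y, z as a fraction of full scale; "ax", "ay", "az": the turn, a rotation vector about the world's x, y, z as a fraction of full scale; "hand": the opening, from -1 (shut) to 1 (fully open), so that 0 is half open. A call has exactly 5 rows; each row shifts and turns the commanded pose from where the row before left it; what a row does not reach is not made up. Full scale, the value 1, is 4 cm for a shift and 10 degrees for a turn. A row lasts 1/8 s, in which the tool goes at most 62.5 mm and 10.7 degrees, less where a joint would pass 70% of its speed; a pose out of reach is approached as far as the arm can. A call with a number of a shift or a turn outside -1 to 1 is refused whole. A call with a gripper value outside its range is refused whole. The fingers move at their own pace and stop on an object; the grip force is fixed at half the most. Time passes only in rows, so rows that do not move let the fingers close, or fill a call up. It gives the time, the measured TCP pose, the force and the opening at its end, in the units of the state.
- get_obs(): the state, without advancing time (a new reading comes with each control period).
- snapshot(name): name is "scene" or "top"; returns a dict with "color" (400x640x3 uint8, red, green, blue), "mtx" (3x3 intrinsics, pixels), "rvec" (rotation vector, rad) and "tvec" (3), from world to camera coordinates, as OpenCV has them. Camera axes: x right, y down, z forward; pixel columns grow to the right and rows downward; lengths in mm; the calibration is good to about 2 mm. A picture is of the moment at which its call begins. There is no depth.
- finish_job(): hands the job in, once; it reports no verdict.
The state is a dict: "t": time; "q": joint angles; "joint_vel": joint speeds; "joint_efforts": joint torques, N m; "tcp_pos": TCP position; "tcp_rot": TCP orientation; "wrist_force": force on the tool from outside, world axes, zero at the start; "moment": the same for the moment, N m; "grip_width": opening from 0.0 (shut) to 1.0 (fully open).
Only numpy, scipy, OpenCV 4.12 (cv2) and the standard library are available. Lean on these libraries where they do the work, as an engineer would, in place of code of your own. Each camera call takes 0.05 s, during which the arm holds its last target. There are 200 camera calls.

TASK

Set the loose sea-green marble from the round bead tray into the one empty seat inside the ammo tin. Then swing the tin's lid up from where it leans open to its balance point, standing plumb upright, and finish while still holding it gripped and steady there so that I can fit the lid stay: do not let go, and never let it drop towards shut. Leave the three packed marbles in their seats, and the mortar, paddle and jar where they are.

Things in the scene. Friction and masses are not known exactly. Their poses are not given: they have to be found in the camera images.
- tin: olive steel ammo tin, 230 (x) by 130 (y) by 110 mm high, walls 4 mm, fixed, open on top. Origin: centre of its underside, z up. Lid hinged on its +y long rim. Inside, a flat grey insert, top 66 mm above the underside, has four square seats (20 mm wide holes) at x -45 or +45, y -32 or +16 mm; three are taken. A seated marble's centre is 80 mm above the underside, 30 mm below the rim
- felt: bright orange felt disc, 19 mm across, at the bottom of the one empty seat; its origin lies on the seat's axis, 54 mm above the tin's underside (a seated marble's centre is 26 mm above it). Look only, nothing touches it
- marble_center (a point): centre of the loose marble, a solid sea-green glass ball, 35 mm across, 56 g: sits at the start on a raised square seat (32 mm wide, 8 mm high) in the middle of the bead tray, its centre 26 mm above the shelf
- packed_a_center (a point): centre of a packed marble, a solid sea-green glass ball, 35 mm across, 56 g: already in a seat of the tin, to be left there
- packed_b_center (a point): centre of the second packed marble, same kind, to be left there
- packed_c_center (a point): centre of the third packed marble, same kind, to be left there
- bead_tray: round aluminium tray, 140 mm across, rim 10 mm high, floor 4 mm thick, loose, 0.35 kg. Origin: centre of its underside
- tin_lid (a joint): angle of the lid in rad: 0 shut (level over the tin), 1.57 plumb upright, which is its balance point, 2.30 leaning open against its stop, where it starts. It swings freely: below the balance point it falls shut, above it it falls back open. Lid 232 by 134 mm, about 15 mm thick with its skirt, 0.45 kg
- hinge (a point): middle of the lid's hinge axis, at the tin's x 0, y +68, z 113 mm; the axis runs along the tin's x. At lid angle q the lid points from here along (0, -cos q, sin q) in the tin's frame
- latch_bar (a point): middle of the straight round steel latch bar on the lid's free edge, a good place to grip: 12 mm thick, 110 mm long, parallel to the hinge, 176 mm from the hinge axis and 42 mm beyond the lid's edge, carried by two 8 mm rods 45 mm either side of the middle. Rigid with the lid. It can turn between the fingers as the lid swings
- mortar: white porcelain mortar, a bowl 90 mm across, 65 mm high, loose. Origin: centre of its underside. Leave alone
- paddle: cast bronze shaping paddle, 190 mm long, lying along its x, blade 45 mm wide, loose. Origin: on its underside, about mid-length. Leave alone
- wash_jar: lidded glass jar, 64 mm across, 85 mm high, loose. Origin: centre of its underside. Leave alone
There are look-alikes about, which are no part of the job. What is shaped like the part that bears marble_center but orange, purple or red is not meant.

How it is judged (in metres and radians):
On the way, in this order (a step that is already met when the one before it is completed fails the run):
1. the loose marble sits in the empty seat, let go, with the lid still leaning open (horizontal distance between marble_center and felt below 0.006 m and z of marble_center in the frame of tin below 0.086 m and linear speed of marble below 0.03 m/s and contact force between the fingers and marble below 0.05 N and value of joint tin_lid above 2.1 rad), for 0.2 s.
2. the lid is held by the fingers, still, at its balance point (value of joint tin_lid between 1.47 and 1.67 rad and velocity of joint tin_lid between -0.06 and 0.06 rad/s and contact force between the fingers and tin_lid above 1 N), for 0.5 s.
At the end, for the whole second after the job is handed in: The loose marble lies in the seat that was empty (within 6 mm), the three packed marbles are within 8 mm of their starts in their seats, and the lid stands at its balance point (1.57 rad, give or take 0.10), still (under 0.06 rad/s), gripped by the fingers (over 1 N) (all of step 2 and horizontal distance between marble_center and felt below 0.006 m and z of marble_center in the frame of tin below 0.086 m and distance of each of packed_a_center, packed_b_center, packed_c_center from where it was at the start of the episode below 0.008 m); the arm keeps its last pose, push and grip.
It fails at once if the lid drops past upright towards shut (below 1.3 rad) (value of joint tin_lid below 1.3 rad).
It fails at once if the mortar, paddle or jar is moved by more than 30 mm (distance of any of mortar, paddle, wash_jar from where it was at the start of the episode above 0.03 m).
It also fails if it takes over 64 s, if anything falls off the work surface, if the arm or the gripper's body presses on something with over 40 N, if the wrist force passes 120 N, or if a joint passes its speed limit or range.

## Working session

There is one attempt and no reset: what is moved stays moved. The work goes in short steps, Python scripts to look and compute and a shell command to move; the robot and the scene stay as the last step left them, time stands still between calls to the robot, and variables do not carry over. Pictures are saved under pics/ and viewed, about 8 in all and at most 12, crops included, and the job is handed in when it is done.

```bash
ls; mkdir -p pics
python3 - <<'E'
from cell import *
import cv2,numpy as np,pickle
o=get_obs();print(o,tcp_to_tips)
d={}
for n in("scene","top"):
    s=snapshot(n);d[n]=s;cv2.imwrite(f"pics/{n}0.png",s["color"][:,:,::-1])
    R=cv2.Rodrigues(np.array(s["rvec"],float))[0];print(n,-R.T@np.array(s["tvec"]).ravel(),R.round(2).tolist(),s["mtx"])
pickle.dump(d,open("s0.pkl","wb"))
E
```

```text
pics
{'t': 0.0, 'q': array([-1.34632654e+00,  1.81531793e-01,  1.60798887e+00,  8.86391253e-06,
        1.35381488e+00, -2.06312193e-01]), 'joint_vel': array([-2.49795754e-03, -3.29598018e-04, -7.82838969e-05, -4.90185163e-04,
       -1.81380723e-05,  7.77166318e-04]), 'joint_efforts': array([ 6.70953232e-04, -4.33859646e+01, -3.41850507e+01,  7.02772010e-02,
        3.84713744e-02, -1.11812453e-04]), 'tcp_pos': array([ 240.00306429, -521.94425804,  245.82458629]), 'tcp_rot': array([-0.69076494, -0.151745  ,  0.69077001, -0.15051258]), 'wrist_force': array([0.31061928, 0.39368769, 0.15586011]), 'moment': array([0.00372732, 0.04071163, 0.00648055]), 'grip_width': 0.9984661648656603} 8.0
scene [1117.22543434  607.9793462   830.96846352] [[-0.79, 0.61, -0.02], [0.4, 0.49, -0.77], [-0.47, -0.62, -0.63]] [[454.85989551   0.         311.33207947]
 [  0.         454.85989551 193.62241601]
 [  0.           0.           1.        ]]
top [528.45437494 -72.14519554 939.21156664] [[-0.02, -1.0, 0.04], [-0.99, 0.02, -0.12], [0.12, -0.04, -0.99]] [[391.84324382   0.         322.94812115]
 [  0.         391.84324382 205.99207168]
 [  0.           0.           1.        ]]
```

View pics/scene0.png

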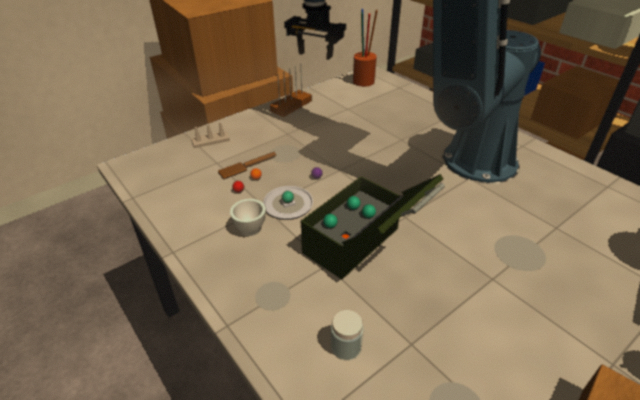

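View pics/top0.png

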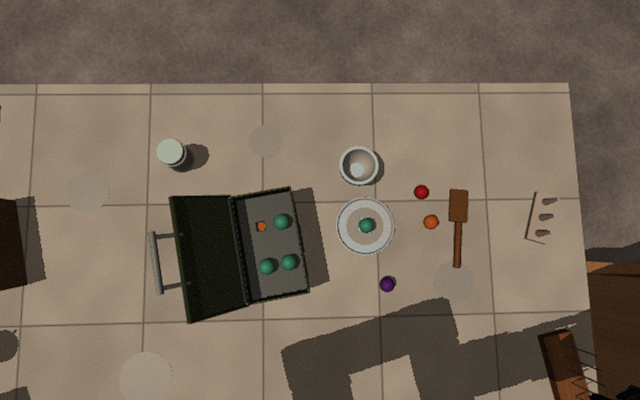

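The scene view shows the tin with the lid leaning open. The sea-green marble is in the tray at (288,197), the packed marbles at (330,220), (354,202) and (369,211), and the felt at (346,237). In the top view the tray marble is at (367,225), the felt at (262,226), the packed marbles at (281,221), (266,267) and (289,262), and the latch bar at about (155,262).

```bash
cat > h.py <<'E'
import cv2,numpy as np
from cell import *
def cam(s):
    R=cv2.Rodrigues(np.array(s["rvec"],float))[0];t=np.array(s["tvec"],float).ravel();return np.array(s["mtx"]),R,t
def ray(s,p):
    K,R,t=cam(s);return -R.T@t, R.T@np.linalg.inv(K)@np.array([p[0],p[1],1.])
def plane(s,p,z):
    c,d=ray(s,p);return c+d*(z-c[2])/d[2]
def tri(s1,p1,s2,p2):
    c1,d1=ray(s1,p1);c2,d2=ray(s2,p2);d1/=np.linalg.norm(d1);d2/=np.linalg.norm(d2)
    a=np.linalg.lstsq(np.c_[d1,-d2],c2-c1,rcond=None)[0]
    return (c1+a[0]*d1+c2+a[1]*d2)/2, np.linalg.norm(c1+a[0]*d1-c2-a[1]*d2)
def proj(s,P):
    K,R,t=cam(s);q=K@(R@np.array(P,float)+t);return q[:2]/q[2]
def blobs(s,lo,hi,mn=8):
    h=cv2.cvtColor(np.ascontiguousarray(s["color"]),cv2.COLOR_RGB2HSV);m=cv2.inRange(h,lo,hi)
    n,l,st,c=cv2.connectedComponentsWithStats(m)
    return [(c[i].round(1).tolist(),int(st[i,4]),st[i,2:4].tolist()) for i in range(1,n) if st[i,4]>=mn]
G=((72,90,40),(92,255,255));O=((5,170,90),(14,255,255))
E
python3 - <<'E'
from h import *;import pickle
d=pickle.load(open("s0.pkl","rb"))
for n in d:
    print(n,"G",blobs(d[n],*G));print("O",blobs(d[n],*O))
    for p in [(288,197)] if n=="scene" else [(367,225)]: print(cv2.cvtColor(d[n]["color"],cv2.COLOR_RGB2HSV)[p[1],p[0]])
t=d["top"]
im=t["color"][180:330,130:320][:,:,::-1];cv2.imwrite("pics/c1.png",cv2.resize(im,None,fx=4,fy=4,interpolation=2))
E
```

```text
scene G [([287.5, 196.1], 64, [10, 10]), ([353.2, 202.3], 126, [13, 13]), ([368.3, 210.8], 127, [13, 13]), ([329.9, 220.4], 142, [13, 14])]
O [([233.4, 41.6], 2862, [94, 85]), ([367.1, 66.6], 433, [22, 37]), ([245.0, 71.0], 12, [5, 5]), ([248.9, 75.7], 19, [5, 9]), ([243.3, 98.4], 644, [71, 43]), ([261.5, 78.4], 15, [9, 5]), ([244.4, 80.8], 13, [5, 7]), ([281.3, 86.8], 30, [4, 17]), ([208.6, 82.2], 10, [6, 4]), ([247.9, 82.3], 9, [4, 4]), ([265.5, 83.4], 12, [4, 7]), ([226.1, 87.8], 50, [15, 9]), ([212.0, 90.2], 21, [8, 8]), ([300.9, 95.3], 116, [20, 10]), ([207.9, 96.0], 11, [5, 5]), ([274.2, 105.4], 16, [7, 4]), ([218.8, 111.6], 8, [5, 4]), ([252.9, 161.2], 8, [7, 4]), ([231.6, 170.2], 179, [26, 14]), ([255.5, 173.4], 86, [10, 10]), ([345.0, 235.7], 26, [7, 5]), ([599.9, 369.6], 14, [5, 9]), ([617.3, 382.6], 16, [7, 6]), ([611.1, 389.1], 28, [11, 14]), ([637.4, 386.3], 10, [5, 5])]
[ 73 147 142]
top G [([281.0, 221.3], 171, [15, 15]), ([365.9, 225.0], 149, [14, 15]), ([288.3, 262.1], 176, [15, 15]), ([266.3, 266.3], 179, [15, 15])]
O [([453.1, 196.2], 8, [5, 4]), ([452.8, 212.1], 16, [6, 7]), ([430.3, 221.8], 147, [14, 14]), ([260.9, 225.8], 52, [7, 9]), ([457.7, 237.3], 54, [4, 28]), ([456.6, 257.7], 9, [3, 5]), ([456.2, 264.2], 11, [3, 5]), ([562.7, 335.4], 27, [10, 6]), ([568.2, 389.1], 321, [27, 23]), ([581.6, 382.9], 47, [13, 9]), ([584.4, 395.7], 40, [11, 8])]
[ 75 128 129]
```

View pics/c1.png

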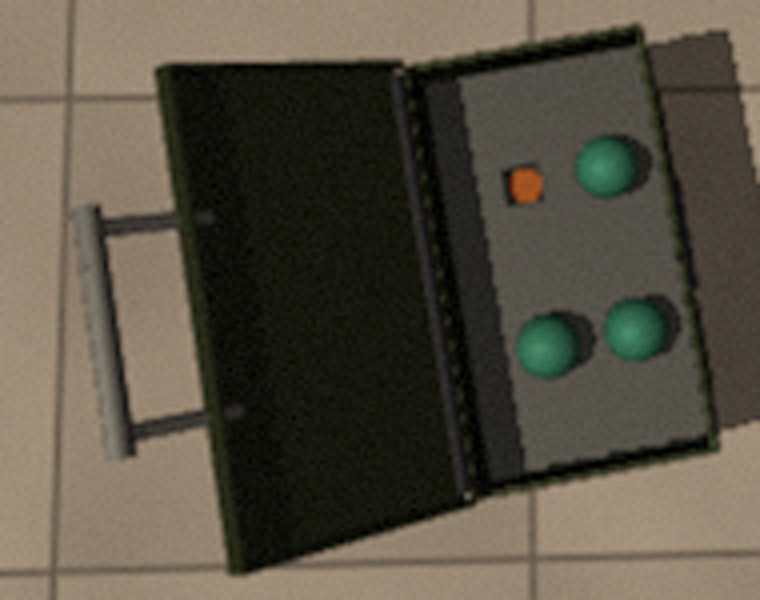

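The crop shows the tin turned by about 9°. The empty seat with the felt is at the lid side, and the latch bar runs from (88,207) to (120,458) in crop pixels, which is full-image (152,232) to (160,294.5).

```bash
cat >> h.py <<'E'
def tcpframe(o):
    from scipy.spatial.transform import Rotation as R
    return R.from_quat(o["tcp_rot"])
E
python3 - <<'E'
from h import *;import pickle
from scipy.spatial.transform import Rotation as Ro
d=pickle.load(open("s0.pkl","rb"));s,t=d["scene"],d["top"]
print("marble",tri(s,(287.5,196.1),t,(365.9,225)),plane(t,(365.9,225),26),plane(s,(287.5,196.1),26))
mt=[(281,221.3),(266.3,266.3),(288.3,262.1)]; ms=[(329.9,220.4),(368.3,210.8),(353.2,202.3)]
for a,b in zip(ms,mt): print("packed",tri(s,a,t,b))
print("felt",tri(s,(345,235.7),t,(260.9,225.8)))
loc=np.array([(45,-32),(-45,16),(-45,-32),(45,16)],float)
for nm,c,P in(("top",t,mt+[(260.9,225.8)]),("scene",s,ms+[(345,235.7)])):
    W=np.array([plane(c,p,z)[:2] for p,z in zip(P,(80,80,80,54))])
    lc=loc.mean(0);wc=W.mean(0);A=loc-lc;B=W-wc
    th=np.arctan2((A[:,0]*B[:,1]-A[:,1]*B[:,0]).sum(),(A*B).sum());Rm=np.array([[np.cos(th),-np.sin(th)],[np.sin(th),np.cos(th)]])
    o=wc-Rm@lc;print(nm,"tin",o,th,"seat",o+Rm@[45,16],"res",(W-o-A@Rm.T+0-Rm@lc-0+o-wc+o*0+0).round(1)[0], (B-A@Rm.T).round(1).tolist())
    f=lambda v:np.r_[o+Rm@np.array(v[:2]),v[2]]
    for q in(2.3,1.5708):
        L=[f((x,68-176*np.cos(q),113+176*np.sin(q))) for x in(-55,0,55)];print(q,[l.round(1) for l in L],[proj(t,l).round(1) for l in L])
    print("hinge",f((0,68,113)))
o=get_obs();print(tcpframe(o).as_matrix().round(3))
E
```

```text
marble (array([ 586.78879953, -208.55645487,   27.64704504]), np.float64(2.4328536404552494)) [ 587.82896175 -209.60501822   26.        ] [ 584.89467385 -209.27542129   26.        ]
packed (array([595.08060626, -14.40846971,  80.41531888]), np.float64(1.574117018363988))
packed (array([498.33027672,  18.01245725,  79.90720069]), np.float64(1.5491460754514192))
packed (array([506.21192468, -29.37301863,  80.45227035]), np.float64(1.822456055958458))
felt (array([587.05266027,  32.18083029,  59.34535675]), np.float64(2.564630859129853))
top tin [546.16875875   9.04188982] 0.163461749259483 seat [587.96514552  32.15167244] res [-1.4  8.2] [[-0.1, 0.3], [-0.3, -0.0], [-0.1, -0.1], [0.4, -0.2]]
2.3 [array([461.8, 182.9, 244.2]), array([516. , 191.8, 244.2]), array([570.3, 200.8, 244.2])] [array([159.4, 293.9]), array([155., 262.]), array([150.7, 230.7])]
1.5708 [array([480.8,  67.2, 289. ]), array([535.1,  76.1, 289. ]), array([589.4,  85.1, 289. ])] [array([222., 283.]), array([216.7, 249.4]), array([211.6, 216.4])]
hinge [535.10279382  76.13543958 113.        ]
scene tin [543.60277154   8.93257047] 0.15915584100876104 seat [585.49827914  31.862168  ] res [-0.2  9.2] [[1.1, 1.3], [1.1, 0.9], [0.9, 0.6], [-3.1, -2.8]]
2.3 [array([459.9, 183.1, 244.2]), array([514.2, 191.9, 244.2]), array([568.5, 200.6, 244.2])] [array([159.2, 295. ]), array([154.9, 263.1]), array([150.8, 231.7])]
1.5708 [array([478.5,  67.4, 289. ]), array([532.8,  76.1, 289. ]), array([587.1,  84.8, 289. ])] [array([221.8, 284.5]), array([216.8, 250.8]), array([211.8, 217.8])]
hinge [532.82580697  76.07314713 113.        ]
[[-0.     0.418 -0.909]
 [ 0.002 -0.909 -0.418]
 [-1.    -0.002 -0.   ]]
```

Both views agree. The tray marble is at about (586.5,-209.3,26) and the empty seat at about (587,32). The tin's yaw is 0.163, and its predicted latch-bar ends match the image to about 1 px. Next I approach with the jaws along the tin's x, 60 mm open.

```bash
python3 -m pendant '[{"x":0.867,"y":0.783,"z":-0.1,"az":0.745,"hand":0.36},{"x":0.867,"y":0.783,"z":-0.1,"az":0.745,"hand":0.36},{"x":0.867,"y":0.783,"z":-0.1,"az":0.745,"hand":0.36},{"x":0.867,"y":0.783,"z":-0.1,"az":0.745,"hand":0.36},{"x":0.867,"y":0.783,"z":-0.1,"az":0.745,"hand":0.36}]'
python3 -m pendant '[{"x":0.867,"y":0.783,"z":-0.38,"az":0.745,"hand":0.36},{"x":0.867,"y":0.783,"z":-0.38,"az":0.745,"hand":0.36},{"x":0.867,"y":0.783,"z":-0.38,"az":0.745,"hand":0.36},{"x":0.867,"y":0.783,"z":-0.38,"az":0.745,"hand":0.36},{"x":0.867,"y":0.783,"z":-0.38,"az":0.745,"hand":0.36}]'
python3 -m pendant '[{"hand":0.36},{"hand":0.36},{"hand":0.36},{"hand":0.36},{"hand":0.36}]'
python3 -c "
from h import *
o=get_obs();print(tcpframe(o).as_matrix().round(3),o['tcp_pos'],o['grip_width'])"
```

```text
[[-0.     0.418 -0.909]
 [ 0.002 -0.909 -0.418]
 [-1.    -0.002 -0.   ]] [ 240.01200567 -522.00514192  245.91638533] 0.9978495002466612schema error: expected keys x, y, z, ax, ay, az, hand
schema error: expected keys x, y, z, ax, ay, az, hand
schema error: expected keys x, y, z, ax, ay, az, hand
```

All seven keys are needed in every row.

```bash
python3 -m pendant '[{"x":0.867,"y":0.783,"z":-0.1,"ax":0,"ay":0,"az":0.745,"hand":0.36},{"x":0.867,"y":0.783,"z":-0.1,"ax":0,"ay":0,"az":0.745,"hand":0.36},{"x":0.867,"y":0.783,"z":-0.1,"ax":0,"ay":0,"az":0.745,"hand":0.36},{"x":0.867,"y":0.783,"z":-0.1,"ax":0,"ay":0,"az":0.745,"hand":0.36},{"x":0.867,"y":0.783,"z":-0.1,"ax":0,"ay":0,"az":0.745,"hand":0.36}]'
python3 -m pendant '[{"x":0.867,"y":0.783,"z":-0.38,"ax":0,"ay":0,"az":0.745,"hand":0.36},{"x":0.867,"y":0.783,"z":-0.38,"ax":0,"ay":0,"az":0.745,"hand":0.36},{"x":0.867,"y":0.783,"z":-0.38,"ax":0,"ay":0,"az":0.745,"hand":0.36},{"x":0.867,"y":0.783,"z":-0.38,"ax":0,"ay":0,"az":0.745,"hand":0.36},{"x":0.867,"y":0.783,"z":-0.38,"ax":0,"ay":0,"az":0.745,"hand":0.36}]'
python3 -m pendant '[{"x":0,"y":0,"z":0,"ax":0,"ay":0,"az":0,"hand":0.36},{"x":0,"y":0,"z":0,"ax":0,"ay":0,"az":0,"hand":0.36},{"x":0,"y":0,"z":0,"ax":0,"ay":0,"az":0,"hand":0.36},{"x":0,"y":0,"z":0,"ax":0,"ay":0,"az":0,"hand":0.36},{"x":0,"y":0,"z":0,"ax":0,"ay":0,"az":0,"hand":0.36}]'
python3 -c "
from h import *
o=get_obs();print(tcpframe(o).as_matrix().round(3),o['tcp_pos'],o['grip_width'],o['q'])"
```

```text
t: 0.72
tcp_pos: [414.4, -364.5, 226.2]
tcp_rot: [-0.606, -0.365, 0.606, -0.365]
wrist_force: [-0.3, -0.4, 0.2]
grip_width: 0.678
t: 1.35
tcp_pos: [587.7, -208.0, 149.8]
tcp_rot: [0.457, 0.54, -0.457, 0.539]
wrist_force: [-0.1, -0.5, -0.6]
grip_width: 0.68
t: 1.98
tcp_pos: [586.7, -210.0, 151.1]
tcp_rot: [0.459, 0.538, -0.459, 0.538]
wrist_force: [-0.5, 0.4, 0.5]
grip_width: 0.682
[[ 0.     0.987  0.158]
 [-0.     0.158 -0.987]
 [-1.     0.     0.   ]] [ 586.67374784 -210.0099856   151.11047763] 0.681805877230756 [-5.33920469e-01  3.80833326e-01  1.55964148e+00 -5.35190805e-05
  1.20055732e+00 -6.92880741e-01]
```

```bash
python3 -m pendant '[{"x":0,"y":0,"z":-0.8,"ax":0,"ay":0,"az":0,"hand":0.36},{"x":0,"y":0,"z":-0.8,"ax":0,"ay":0,"az":0,"hand":0.36},{"x":0,"y":0,"z":-0.7,"ax":0,"ay":0,"az":0,"hand":0.36},{"x":0,"y":0,"z":-0.5,"ax":0,"ay":0,"az":0,"hand":0.36},{"x":0,"y":0,"z":-0.3,"ax":0,"ay":0,"az":0,"hand":0.36}]'
python3 - <<'E'
from h import *
t=snapshot("top");s=snapshot("scene")
print(get_obs()["tcp_pos"],blobs(s,*G)[:2],[proj(s,get_obs()["tcp_pos"])])
a=cv2.resize(t["color"][170:280,300:440],None,fx=2.8,fy=2.8);b=cv2.resize(s["color"][140:250,230:370],None,fx=2.8,fy=2.8)
cv2.imwrite("pics/c2.png",np.hstack([a,b])[:,:,::-1])
E
```

```text
t: 2.6
tcp_pos: [586.6, -209.3, 25.8]
tcp_rot: [0.458, 0.539, -0.459, 0.538]
wrist_force: [-0.3, -0.1, 1.4]
grip_width: 0.678
[ 586.3306696  -209.01779202   25.63972127] [([287.8, 196.5], 77, [11, 10]), ([353.0, 202.4], 128, [13, 14])] [array([287.13904456, 196.45396525])]
```

View pics/c2.png

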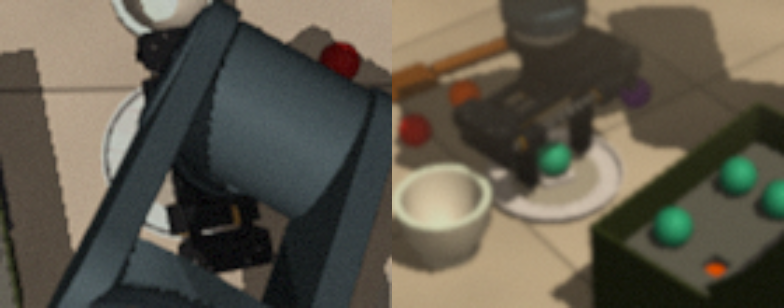

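The marble sits between the fingers (right half, about (553,158)), and the body is clear of the mortar. I close and lift.

```bash
python3 -m pendant '[{"x":0,"y":0,"z":0,"ax":0,"ay":0,"az":0,"hand":-1},{"x":0,"y":0,"z":0,"ax":0,"ay":0,"az":0,"hand":-1},{"x":0,"y":0,"z":0,"ax":0,"ay":0,"az":0,"hand":-1},{"x":0,"y":0,"z":0,"ax":0,"ay":0,"az":0,"hand":-1},{"x":0,"y":0,"z":0,"ax":0,"ay":0,"az":0,"hand":-1}]'
python3 -m pendant '[{"x":0,"y":0,"z":0.3,"ax":0,"ay":0,"az":0,"hand":-1},{"x":0,"y":0,"z":0.7,"ax":0,"ay":0,"az":0,"hand":-1},{"x":0,"y":0,"z":0.9,"ax":0,"ay":0,"az":0,"hand":-1},{"x":0,"y":0,"z":0.9,"ax":0,"ay":0,"az":0,"hand":-1},{"x":0,"y":0,"z":0.9,"ax":0,"ay":0,"az":0,"hand":-1}]'
python3 - <<'E'
from h import *
o=get_obs();s=snapshot("scene");print(o["tcp_pos"],o["grip_width"]*88,blobs(s,*G),proj(s,o["tcp_pos"]))
E
```

```text
t: 3.32
tcp_pos: [587.5, -209.6, 27.4]
tcp_rot: [0.458, 0.538, -0.458, 0.539]
wrist_force: [-0.1, -0.1, 2.9]
grip_width: 0.38
t: 3.95
tcp_pos: [586.6, -209.0, 176.3]
tcp_rot: [0.458, 0.539, -0.458, 0.538]
wrist_force: [0.2, 0.4, -0.7]
grip_width: 0.377
[ 586.58201011 -209.04365709  176.25607044] 33.200909139166974 [([353.1, 202.4], 128, [13, 13]), ([368.3, 210.7], 126, [13, 13]), ([329.9, 220.4], 144, [13, 14])] [284.04516077 151.32536317]
```

Run:
```python
from h import *
s=snapshot("scene");print(blobs(s,(65,60,20),(95,255,255)))
cv2.imwrite("pics/c3.png",cv2.resize(s["color"][90:240,220:400],None,fx=4,fy=4,interpolation=2)[:,:,::-1])
```

```text
[([378.3, 3.7], 28, [15, 9]), ([520.8, 3.0], 13, [5, 8]), ([510.0, 3.8], 8, [5, 5]), ([525.4, 10.3], 24, [8, 8]), ([519.0, 12.7], 15, [5, 9]), ([512.4, 15.6], 15, [5, 8]), ([526.4, 16.5], 14, [8, 6]), ([561.4, 17.2], 8, [5, 6]), ([523.6, 19.0], 10, [6, 7]), ([519.0, 26.4], 58, [17, 13]), ([552.0, 27.8], 9, [7, 4]), ([512.6, 33.9], 10, [5, 4]), ([512.5, 39.7], 11, [5, 6]), ([517.4, 46.1], 18, [7, 9]), ([572.1, 43.3], 11, [5, 7]), ([484.0, 45.2], 8, [3, 6]), ([515.1, 53.1], 39, [14, 15]), ([496.9, 52.7], 16, [7, 9]), ([483.6, 51.2], 15, [9, 4]), ([484.1, 55.8], 10, [7, 5]), ([522.2, 61.0], 18, [7, 8]), ([527.2, 62.2], 11, [6, 5]), ([557.5, 68.6], 11, [5, 9]), ([588.5, 71.4], 11, [5, 7]), ([524.4, 76.4], 13, [7, 6]), ([525.9, 86.5], 8, [4, 6]), ([551.4, 130.9], 9, [3, 8]), ([534.8, 129.8], 8, [6, 5]), ([284.8, 148.8], 62, [9, 9]), ([497.5, 170.9], 8, [4, 4]), ([353.1, 202.3], 149, [14, 14]), ([368.4, 210.7], 156, [14, 14]), ([329.9, 220.3], 168, [15, 15])]
```

View pics/c3.png

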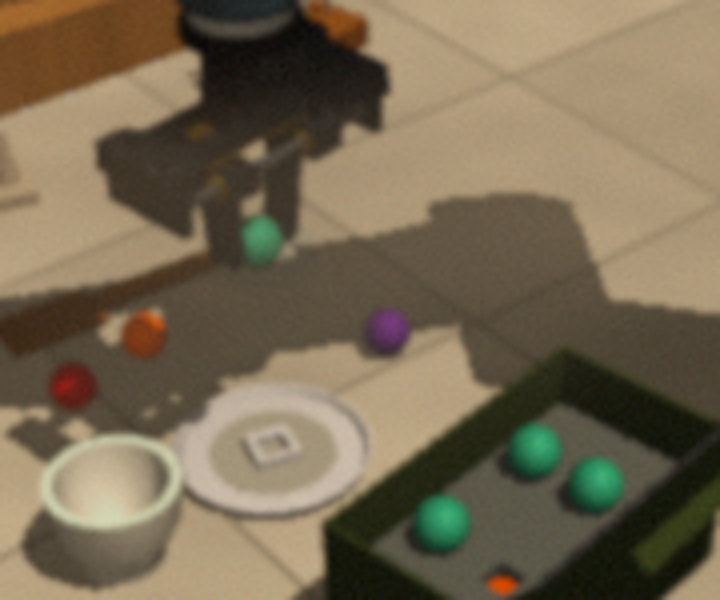

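The marble is held, the tray seat is empty, and the tin is undisturbed. I carry it over the empty seat.

```bash
python3 -m pendant '[{"x":0,"y":0.9,"z":0,"ax":0,"ay":0,"az":0,"hand":-1},{"x":0,"y":0.9,"z":0,"ax":0,"ay":0,"az":0,"hand":-1},{"x":0,"y":0.9,"z":0,"ax":0,"ay":0,"az":0,"hand":-1},{"x":0,"y":0.9,"z":0,"ax":0,"ay":0,"az":0,"hand":-1},{"x":0,"y":0.9,"z":0,"ax":0,"ay":0,"az":0,"hand":-1}]'
python3 -m pendant '[{"x":0,"y":0.6,"z":0,"ax":0,"ay":0,"az":0,"hand":-1},{"x":0,"y":0.5,"z":0,"ax":0,"ay":0,"az":0,"hand":-1},{"x":0.01,"y":0.3,"z":0,"ax":0,"ay":0,"az":0,"hand":-1},{"x":0,"y":0.135,"z":0,"ax":0,"ay":0,"az":0,"hand":-1},{"x":0,"y":0,"z":0,"ax":0,"ay":0,"az":0,"hand":-1}]'
python3 - <<'E'
from h import *
o=get_obs();s=snapshot("scene");print(o["tcp_pos"],o["wrist_force"],blobs(s,(65,60,20),(95,255,255),50),proj(s,o["tcp_pos"]),proj(s,[587,32,176]))
E
```

```text
t: 4.68
tcp_pos: [586.0, -28.0, 173.5]
tcp_rot: [0.458, 0.539, -0.459, 0.538]
wrist_force: [0.5, 0.8, -1.4]
grip_width: 0.38
t: 5.3
tcp_pos: [587.4, 31.9, 174.6]
tcp_rot: [0.458, 0.538, -0.458, 0.538]
wrist_force: [-0.3, 0.2, 0.7]
grip_width: 0.381
[587.38999264  31.92089135 174.6494718 ] [-0.30187603  0.17442949  0.70098978] [([588.1, 14.5], 74, [11, 23]), ([572.9, 112.8], 63, [12, 16]), ([350.8, 200.7], 232, [18, 18]), ([368.4, 210.7], 157, [14, 14]), ([329.7, 220.4], 166, [14, 16])] [345.75135391 198.90843727] [345.92464502 198.39340072]
```

```bash
python3 -m pendant '[{"x":0,"y":0,"z":-0.6,"ax":0,"ay":0,"az":0,"hand":-1},{"x":0,"y":0,"z":-0.6,"ax":0,"ay":0,"az":0,"hand":-1},{"x":0,"y":0,"z":-0.5,"ax":0,"ay":0,"az":0,"hand":-1},{"x":0,"y":0,"z":-0.4,"ax":0,"ay":0,"az":0,"hand":-1},{"x":0,"y":0,"z":-0.2,"ax":0,"ay":0,"az":0,"hand":-1}]'
python3 -m pendant '[{"x":0,"y":0,"z":0,"ax":0,"ay":0,"az":0,"hand":-1},{"x":0,"y":0,"z":0,"ax":0,"ay":0,"az":0,"hand":-1},{"x":0,"y":0,"z":0,"ax":0,"ay":0,"az":0,"hand":-1},{"x":0,"y":0,"z":0,"ax":0,"ay":0,"az":0,"hand":-1},{"x":0,"y":0,"z":0,"ax":0,"ay":0,"az":0,"hand":-1}]'
python3 - <<'E'
from h import *
o=get_obs();s=snapshot("scene");print(o["tcp_pos"],o["wrist_force"],proj(s,o["tcp_pos"]))
for n,c in(("s",s),("t",snapshot("top"))): print(n,blobs(c,(65,60,20),(95,255,255),60))
E
```

```text
t: 5.98
tcp_pos: [587.0, 32.0, 81.6]
tcp_rot: [0.458, 0.539, -0.459, 0.538]
wrist_force: [-0.3, 0.2, -0.3]
grip_width: 0.383
t: 6.6
tcp_pos: [587.4, 32.2, 82.9]
tcp_rot: [0.458, 0.538, -0.458, 0.539]
wrist_force: [-0.2, -0.4, -0.5]
grip_width: 0.381
[587.41890903  32.17490196  82.92866059] [-0.18226451 -0.4252716  -0.45599305] [344.63142761 228.6422956 ]
s [([368.8, 211.4], 133, [14, 13]), ([347.3, 228.9], 134, [12, 14])]
t [([283.7, 221.5], 122, [11, 16]), ([288.5, 261.9], 198, [16, 16])]
```

```bash
python3 -m pendant '[{"x":0,"y":0,"z":-0.04,"ax":0,"ay":0,"az":0,"hand":-1},{"x":0,"y":0,"z":0,"ax":0,"ay":0,"az":0,"hand":-0.1},{"x":0,"y":0,"z":0,"ax":0,"ay":0,"az":0,"hand":0.1},{"x":0,"y":0,"z":0,"ax":0,"ay":0,"az":0,"hand":0.2},{"x":0,"y":0,"z":0,"ax":0,"ay":0,"az":0,"hand":0.2}]'
python3 -m pendant '[{"x":0,"y":0,"z":0.2,"ax":0,"ay":0,"az":0,"hand":0.2},{"x":0,"y":0,"z":0.6,"ax":0,"ay":0,"az":0,"hand":0.2},{"x":0,"y":0,"z":0.8,"ax":0,"ay":0,"az":0,"hand":0.2},{"x":0,"y":0,"z":0.9,"ax":0,"ay":0,"az":0,"hand":0.2},{"x":0,"y":0,"z":0.9,"ax":0,"ay":0,"az":0,"hand":0.2}]'
python3 -m pendant '[{"x":0,"y":0,"z":0.9,"ax":0,"ay":0,"az":0,"hand":0.2},{"x":0,"y":0,"z":0.9,"ax":0,"ay":0,"az":0,"hand":0.2},{"x":0,"y":0,"z":0.9,"ax":0,"ay":0,"az":0,"hand":0.2},{"x":0,"y":0,"z":0.9,"ax":0,"ay":0,"az":0,"hand":0.2},{"x":0,"y":0,"z":0.9,"ax":0,"ay":0,"az":0,"hand":0.2}]'
python3 - <<'E'
from h import *
o=get_obs();s=snapshot("scene");print(o["tcp_pos"],o["wrist_force"],proj(s,[586.7,32,80]),o["q"])
print(blobs(s,(65,60,20),(95,255,255),60))
cv2.imwrite("pics/c4.png",cv2.resize(s["color"][60:260,250:490],None,fx=3,fy=3,interpolation=2)[:,:,::-1])
E
```

```text
t: 7.32
tcp_pos: [587.3, 32.1, 81.1]
tcp_rot: [0.458, 0.538, -0.458, 0.538]
wrist_force: [0.5, -0.5, 0.7]
grip_width: 0.597
t: 7.95
tcp_pos: [587.3, 32.1, 218.9]
tcp_rot: [0.458, 0.538, -0.458, 0.539]
wrist_force: [0.6, -0.4, -0.1]
grip_width: 0.6
t: 8.57
tcp_pos: [587.0, 32.2, 399.1]
tcp_rot: [0.459, 0.538, -0.458, 0.539]
wrist_force: [-0.1, 0.0, 0.7]
grip_width: 0.6
[587.03191588  32.18946718 399.05696097] [-1.05934903e-01  6.26593072e-04  6.70044271e-01] [344.77634868 229.3648423 ] [-1.46959277e-01  1.28563354e-01  1.36481612e+00  6.89618421e-06
  1.64742956e+00 -3.07264639e-01]
[([593.3, 21.6], 300, [30, 34]), ([584.7, 69.1], 103, [21, 24]), ([353.0, 202.3], 151, [14, 14]), ([368.4, 210.7], 153, [14, 14]), ([329.8, 220.3], 167, [15, 15]), ([345.4, 229.5], 168, [15, 14])]
```

View pics/c4.png

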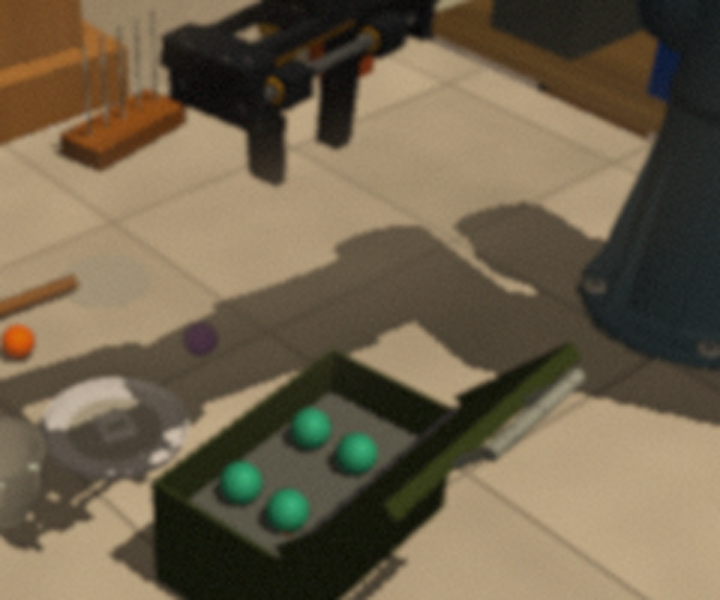

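All four marbles are seated (new one at (345.4,229.5), predicted (344.8,229.4)), and the lid is still leaning open. I move above the latch bar and turn the jaws by 90°.

```bash
python3 -m pendant '[{"x":-0.18,"y":0.4,"z":-0.1,"ax":0,"ay":0,"az":0.9,"hand":0},{"x":-0.18,"y":0.4,"z":-0.1,"ax":0,"ay":0,"az":0.9,"hand":0},{"x":-0.18,"y":0.4,"z":-0.1,"ax":0,"ay":0,"az":0.9,"hand":0},{"x":-0.18,"y":0.4,"z":-0.1,"ax":0,"ay":0,"az":0.9,"hand":0},{"x":-0.18,"y":0.4,"z":-0.1,"ax":0,"ay":0,"az":0.9,"hand":0}]'
python3 -m pendant '[{"x":-0.18,"y":0.4,"z":-0.2,"ax":0,"ay":0,"az":0.9,"hand":0},{"x":-0.18,"y":0.4,"z":-0.2,"ax":0,"ay":0,"az":0.9,"hand":0},{"x":-0.18,"y":0.4,"z":-0.2,"ax":0,"ay":0,"az":0.9,"hand":0},{"x":-0.18,"y":0.4,"z":-0.2,"ax":0,"ay":0,"az":0.9,"hand":0},{"x":-0.18,"y":0.4,"z":-0.2,"ax":0,"ay":0,"az":0.9,"hand":0}]'
python3 -m pendant '[{"x":0,"y":0,"z":0,"ax":0,"ay":0,"az":0,"hand":0},{"x":0,"y":0,"z":0,"ax":0,"ay":0,"az":0,"hand":0},{"x":0,"y":0,"z":-0.5,"ax":0,"ay":0,"az":0,"hand":0},{"x":0,"y":0,"z":-0.5,"ax":0,"ay":0,"az":0,"hand":0},{"x":0,"y":0,"z":0,"ax":0,"ay":0,"az":0,"hand":0}]'
python3 - <<'E'
from h import *
o=get_obs();s=snapshot("scene");print(o["tcp_pos"],tcpframe(o).as_matrix()[:,1],o["q"].round(2),proj(s,o["tcp_pos"]),proj(s,[515,192,244]))
cv2.imwrite("pics/c5.png",cv2.resize(s["color"][80:260,310:510],None,fx=3,fy=3,interpolation=2)[:,:,::-1])
E
```

```text
t: 9.25
tcp_pos: [550.9, 112.6, 377.3]
tcp_rot: [0.216, 0.673, -0.216, 0.674]
wrist_force: [-0.6, -0.4, 1.1]
grip_width: 0.501
t: 9.88
tcp_pos: [514.9, 192.7, 337.1]
tcp_rot: [-0.058, 0.705, 0.058, 0.705]
wrist_force: [-0.9, 0.1, 0.3]
grip_width: 0.5
t: 10.5
tcp_pos: [515.0, 191.3, 296.0]
tcp_rot: [-0.056, 0.706, 0.056, 0.704]
wrist_force: [0.6, 0.0, 0.0]
grip_width: 0.501
[514.95746202 191.2942663  295.99064637] [-1.56889397e-01  9.87616171e-01 -1.27766828e-04] [ 0.14  0.09  1.61 -0.    1.45 -1.59] [430.56997282 176.83951546] [426.96102889 197.72762397]
```

View pics/c5.png

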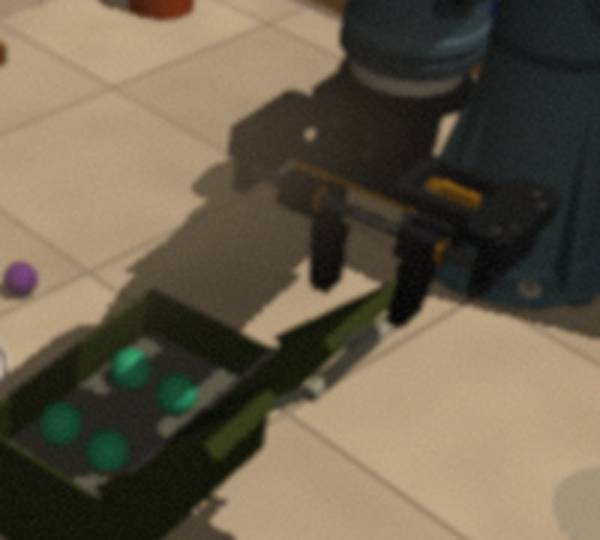

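The fingers straddle the bar. Its middle is at crop (351,356), and the prediction was (351,353). I descend and close.

```bash
python3 -m pendant '[{"x":0,"y":0,"z":-0.5,"ax":0,"ay":0,"az":0,"hand":0},{"x":0,"y":0,"z":-0.4,"ax":0,"ay":0,"az":0,"hand":0},{"x":0,"y":0,"z":-0.25,"ax":0,"ay":0,"az":0,"hand":0},{"x":0,"y":0,"z":-0.15,"ax":0,"ay":0,"az":0,"hand":0},{"x":0,"y":0,"z":0,"ax":0,"ay":0,"az":0,"hand":0}]'
python3 -m pendant '[{"x":0,"y":0,"z":0,"ax":0,"ay":0,"az":0,"hand":-1},{"x":0,"y":0,"z":0,"ax":0,"ay":0,"az":0,"hand":-1},{"x":0,"y":0,"z":0,"ax":0,"ay":0,"az":0,"hand":-1},{"x":0,"y":0,"z":0,"ax":0,"ay":0,"az":0,"hand":-1},{"x":0,"y":0,"z":0,"ax":0,"ay":0,"az":0,"hand":-1}]'
```

```text
t: 11.18
tcp_pos: [515.3, 192.1, 244.9]
tcp_rot: [-0.057, 0.705, 0.057, 0.705]
wrist_force: [-0.5, -1.0, 0.1]
grip_width: 0.498
t: 11.8
tcp_pos: [515.4, 192.5, 245.3]
tcp_rot: [-0.056, 0.705, 0.057, 0.705]
wrist_force: [0.1, 2.9, 1.5]
grip_width: 0.126
```

Run:
```python
import numpy as np
q=np.linspace(2.3,1.5708,16);y=-176*np.cos(q);z=176*np.sin(q);a=.161
for d,e in zip(np.diff(y),np.diff(z)): print(round(-np.sin(a)*d/40,3),round(np.cos(a)*d/40,3),round(e/40,3))
```

```text
0.026 -0.161 0.139
0.027 -0.167 0.131
0.028 -0.173 0.122
0.029 -0.179 0.113
0.03 -0.184 0.104
0.031 -0.189 0.095
0.031 -0.193 0.086
0.032 -0.197 0.076
0.033 -0.201 0.066
0.033 -0.204 0.057
0.033 -0.206 0.046
0.034 -0.208 0.036
0.034 -0.21 0.026
0.034 -0.211 0.016
0.034 -0.211 0.005
```

```bash
python3 -m pendant '[{"x":0.026,"y":-0.161,"z":0.139,"ax":0,"ay":0,"az":0,"hand":-1},{"x":0.027,"y":-0.167,"z":0.131,"ax":0,"ay":0,"az":0,"hand":-1},{"x":0.028,"y":-0.173,"z":0.122,"ax":0,"ay":0,"az":0,"hand":-1},{"x":0.029,"y":-0.179,"z":0.113,"ax":0,"ay":0,"az":0,"hand":-1},{"x":0.03,"y":-0.184,"z":0.104,"ax":0,"ay":0,"az":0,"hand":-1}]'
python3 - <<'E'
from h import *
o=get_obs();s=snapshot("scene");print(o["tcp_pos"],o["wrist_force"],o["moment"],o["grip_width"])
cv2.imwrite("pics/c6.png",cv2.resize(s["color"][80:260,310:510],None,fx=3,fy=3,interpolation=2)[:,:,::-1])
E
```

```text
t: 12.42
tcp_pos: [521.3, 157.6, 270.9]
tcp_rot: [-0.056, 0.704, 0.057, 0.705]
wrist_force: [-0.8, 5.9, 5.2]
grip_width: 0.121
[521.25260251 157.63249676 270.8864443 ] [-0.84810827  5.88218632  5.1812895 ] [ 1.21749946  0.04897051 -0.01720993] 0.12131038179139177
```

View pics/c6.png

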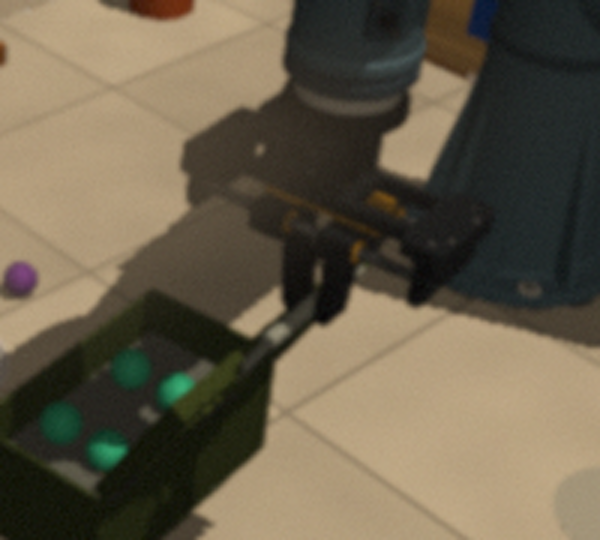

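The lid follows the hand, with the bar between the fingers and forces under 10 N. I continue the arc.

```bash
python3 -m pendant '[{"x":0.031,"y":-0.189,"z":0.095,"ax":0,"ay":0,"az":0,"hand":-1},{"x":0.031,"y":-0.193,"z":0.086,"ax":0,"ay":0,"az":0,"hand":-1},{"x":0.032,"y":-0.197,"z":0.076,"ax":0,"ay":0,"az":0,"hand":-1},{"x":0.033,"y":-0.201,"z":0.066,"ax":0,"ay":0,"az":0,"hand":-1},{"x":0.033,"y":-0.204,"z":0.057,"ax":0,"ay":0,"az":0,"hand":-1}]'
```

```text
t: 13.1
tcp_pos: [527.8, 117.4, 285.0]
tcp_rot: [-0.057, 0.704, 0.056, 0.705]
wrist_force: [3.8, 2.8, 2.6]
grip_width: 0.122
```

```bash
python3 -m pendant '[{"x":0.033,"y":-0.206,"z":0.046,"ax":0,"ay":0,"az":0,"hand":-1},{"x":0.034,"y":-0.208,"z":0.036,"ax":0,"ay":0,"az":0,"hand":-1},{"x":0.034,"y":-0.21,"z":0.026,"ax":0,"ay":0,"az":0,"hand":-1},{"x":0.034,"y":-0.211,"z":0.016,"ax":0,"ay":0,"az":0,"hand":-1},{"x":0.034,"y":-0.211,"z":0.005,"ax":0,"ay":0,"az":0,"hand":-1}]'
python3 -m pendant '[{"x":0,"y":0,"z":0,"ax":0,"ay":0,"az":0,"hand":-1},{"x":0,"y":0,"z":0,"ax":0,"ay":0,"az":0,"hand":-1},{"x":0,"y":0,"z":0,"ax":0,"ay":0,"az":0,"hand":-1},{"x":0,"y":0,"z":0,"ax":0,"ay":0,"az":0,"hand":-1},{"x":0,"y":0,"z":0,"ax":0,"ay":0,"az":0,"hand":-1}]'
python3 - <<'E'
from h import *
o=get_obs();s=snapshot("scene");print(o["tcp_pos"],o["wrist_force"],o["moment"],o["joint_vel"].round(3))
print(blobs(s,(65,60,20),(95,255,255),50))
cv2.imwrite("pics/c7.png",cv2.resize(s["color"][80:280,270:510],None,fx=3,fy=3,interpolation=2)[:,:,::-1])
for x in(-115,0,115):
  for r in(0,134,176):
    a=.161;print(x,r,(3*(proj(s,[534+np.cos(a)*x,76.1+np.sin(a)*x,113+r])-[270,80])).round())
E
```

```text
t: 13.72
tcp_pos: [534.1, 75.7, 289.5]
tcp_rot: [-0.057, 0.705, 0.057, 0.705]
wrist_force: [4.2, 2.7, 0.3]
grip_width: 0.124
t: 14.35
tcp_pos: [533.9, 76.5, 289.6]
tcp_rot: [-0.057, 0.705, 0.057, 0.705]
wrist_force: [3.0, 2.1, -0.3]
grip_width: 0.121
[533.92663992  76.52766268 289.64614053] [ 3.00813638  2.0554889  -0.33258463] [ 0.52909177 -0.58666544  0.03530875] [-0.001  0.    -0.     0.001  0.001 -0.002]
[([623.1, 7.3], 71, [19, 16]), ([329.9, 220.5], 175, [15, 15])]
-115 0 [399. 348.]
-115 134 [419. 211.]
-115 176 [426. 164.]
0 0 [315. 418.]
0 134 [328. 279.]
0 176 [333. 231.]
115 0 [219. 498.]
115 134 [224. 357.]
115 176 [226. 307.]
```

View pics/c7.png

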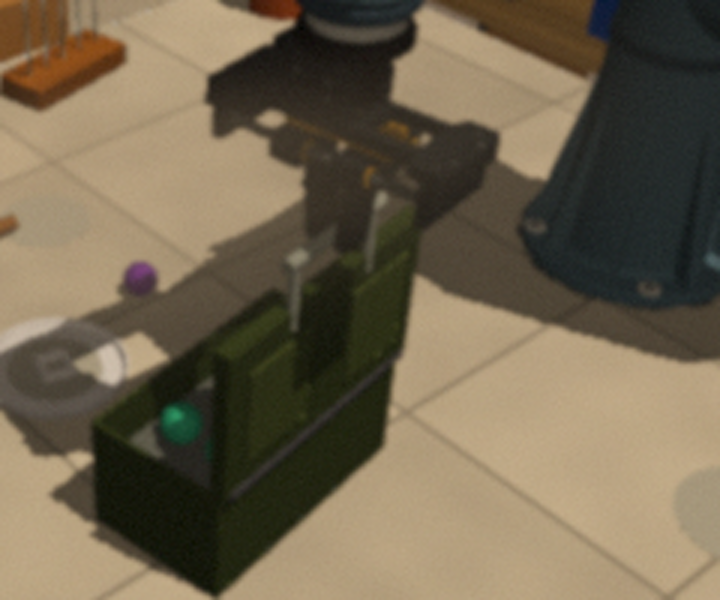

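The lid stands upright. Its top corners are at crop (218,355) and (416,208), against predicted (224,357) and (419,211). I settle a little longer and hand in.

```bash
python3 -m pendant '[{"x":0,"y":0,"z":0,"ax":0,"ay":0,"az":0,"hand":-1},{"x":0,"y":0,"z":0,"ax":0,"ay":0,"az":0,"hand":-1},{"x":0,"y":0,"z":0,"ax":0,"ay":0,"az":0,"hand":-1},{"x":0,"y":0,"z":0,"ax":0,"ay":0,"az":0,"hand":-1},{"x":0,"y":0,"z":0,"ax":0,"ay":0,"az":0,"hand":-1}]'
python3 -c "
from cell import *
print(finish_job())"
```

```text
t: 15.02
tcp_pos: [534.0, 76.4, 289.7]
tcp_rot: [-0.057, 0.705, 0.057, 0.705]
wrist_force: [3.7, 2.3, -1.2]
grip_width: 0.125
the job is handed in; nothing more can be done
None
```

The loose marble is in the seat that was empty, and the lid is upright, still gripped by the latch bar. I handed the job in at about 15 s; `finish_job()` reports no verdict.

- **Marble:** after I let go, it was within about 1 px of the predicted seat position in the scene view, with the lid still leaning open. The three packed marbles were within 0.3 px of where they started at that check.
- **Lid:** I swung it up along the hinge arc in one motion. At the end the TCP was at (534.0, 76.4, 289.7) mm. The computed upright position of the bar was (534, 76, 289) mm, the mean of the two camera views. The lid's top corners matched the predicted upright position to about 2 px. Joint speeds were near zero, the grip was closed on the bar, and wrist readings during the swing stayed under about 10 N.
- **Mortar, paddle and jar:** I kept clear of them and saw no sign of contact, but did not measure them again at the end.
- **Disagreements and gaps:**
  - My first three move commands were refused because they lacked keys, so nothing moved.
  - The two cameras differed by 2–3 mm, within their calibration.
  - The grip opening read about 1–2 mm less than the sizes you gave.
  - In the last picture the lid hides all but one of the seated marbles, so the others could not be rechecked.

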